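# Add a slotted mass to the hanger of a gel-strength tester

### The job

Load the gel-strength tester: take the 200 g mass (the biggest of the three slotted masses lying on the mat) and slide it sideways onto the stem of the hanger, right home so that the stem stands at the inner end of its slot, with its slot facing the back of the tester (its column), opposite to the slot of the mass already there; settle it fully down over the raised spigot of that mass, lying flat, and let go. Go gently: only a light push against the stem, do not press the hanger down on its spring, and leave the other masses and everything else on the bench where they are.

Things in the scene. Friction and masses are not known exactly. Their poses are not given: they have to be found in the camera images.
- mass200: the mass to add: flat steel disc, 54 mm diameter, 12 mm thick, 200 g, lying on the mat (2 mm thick). A slot 10 mm wide runs from its axis out through the rim along its own +x; inner end a half round of 5 mm radius about the axis, mouth flared over 6 mm to 16 mm. On top a spigot 24 mm diameter, 3 mm high; below a recess 25.6 mm diameter, 3.4 mm deep. Origin on the axis at the underside; z up
- mass200_mouth (a point): point in the mouth of the 200 g mass's slot, on the rim, 27 mm out along the disc's +x at half thickness
- tester: gel-strength tester, fixed: white base 190 x 150 x 28 mm, display along its front edge (-x); a column at +70 mm carries, by a hand-clamped boss head, the cross arm with the hanger. The hanger's upright stem stands at x -20 mm, y 0 in this frame, give or take 6 mm each way, as the cross arm was clamped: find it by eye or feel. Origin: centre of underside
- pan_level (a point): a point of the tester's frame at x -20 mm, y 0, at the height of the top of the hanger's pan (150 mm). On the pan: a steel stem of 8 mm diameter with a head of 16 mm diameter from 58 to 68 mm above the pan, too big for any slot; and the 500 g mass, 66 mm diameter, 20 mm thick, centred on the stem, its slot to the tester's front (within 25 degrees)
- spigot_level (a point): a point of the tester's frame 20 mm above pan_level: the upper face of the 500 g mass. From it rises that mass's spigot, 24 mm diameter, 3 mm high, centred on the stem, over which the recess of the next mass fits. Fully down, the 200 g mass's underside is at this height (less the sinking of the hanger); resting on the spigot, 3 mm higher
- hanger (a joint): how far the hanger (pan, stem and plunger together) has sunk on its spring from where it stands at the start, m, downwards positive; spring 1.5 N/mm, so the 200 g mass sinks it 1.3 mm; lower stop at 8 mm
- mass100: bystander: the 100 g slotted mass on the mat, 44 mm diameter, 9.5 mm thick; origin on its axis at its underside
- mass50: bystander: the 50 g slotted mass on the mat, 36 mm diameter, 8 mm thick; origin on its axis at its underside
- pipette: bystander: micropipette lying on the bench, about 260 mm long, 28 mm high; origin at its underside near the middle
- tip_box: bystander: open box of pipette tips, 122 x 84 x 50 mm; origin centre of underside
- tube_rack: bystander: low rack of small tubes, 190 x 70 x 41 mm; origin centre of underside
- dishes: bystander: stack of three petri dishes, 90 mm diameter, 43 mm high; origin centre of underside
- beaker: bystander: small glass beaker, 70 mm diameter, 90 mm high; origin centre of underside
- reagent: bystander: white plastic bottle, 62 mm diameter, 130 mm high; origin centre of underside
Mind the look-alikes: they are no part of the job. What is shaped like the mass200 but pink is not meant.

How it is judged:
By the outcome, as a careful person would: the job done as asked, in the order asked, and still so for the second after the job is handed in, with the robot touching nothing.
It also fails if it takes over 64 s, if anything falls off the work surface, if the arm or the gripper's body presses on something with over 40 N, if the wrist force passes 120 N, or if a joint passes its speed limit or range.

### The arm

A 6-joint arm with a two-finger parallel gripper is mounted at the origin on the work surface. World frame = base frame: x ahead of the robot, y to its left, z up, the work surface at z = 0. Lengths are in m, angles in degrees, forces in N, time in s.
With the tool pointing down it reaches from about 0.3 to 0.75 m from the base axis. Payload 8.5 kg.
Tool frame: the origin (TCP) lies at the very end of the fingers, on their centre line; the grasp point (between the pads) lies 19 mm behind it (env.hold_point_z is the distance from the TCP to the grasp point, in m); z points along the fingers, y is the line along which they close (so a half turn about z gives the same grasp; the last joint's range is limited). The gripper opens to 85 mm and grips with 20 to 120 N. Pads are 22 mm wide; open, the fingers measure 114 mm over their backs; the gripper's body (76 mm by 85 mm) begins 54 mm behind the grasp point. The pads swing forward as they close: fully open they stand 13 mm farther back than shut.
Start: joints at [-79.085, 21.807, 74.336, -0, 83.858, -12.336], TCP at [0.217, -0.505, 0.204] pointing down, gripper open.
Joint ranges: [-178.18, 178.18], [-50.72, 133.34], [12.68, 142.11], [-81.47, 261.47], [9.98, 163.14], [-165.26, 165.26]. Speed limits (degrees/s): [136.94, 136.94, 180, 180, 180, 180].

### API

Orientations are given as a 3x3 rotation matrix whose columns are the frame's x, y, z axes.
In Python, from rig import env, optics gives the robot as it stands.
- The arm moves only by the shell command python3 -m jog 'ROWS' [OPENING] [FORCE]. ROWS is JSON, a list of rows, each an object with "linear": the shift along the tool's x, y, z in units of 40 mm (1.0 is 40 mm), a list of three; "roll": the turn about the tool's z in units of 5 degrees (1.0 is 5 degrees). A call has 1 to 12 rows; each row shifts and turns the commanded pose from where the row before left it, along the tool's axes as they then stand; what a row does not reach is not made up. A row lasts 1/12 s, in which the tool goes at most 41.7 mm and 7.16 degrees, less where a joint would pass 70% of its speed; a pose out of reach is approached as far as the arm can. A call is refused whole if a number of a shift passes 1 or a number of a turn 1, either way. A call with a gripper value outside its range is refused whole. OPENING is the opening, from -1 (shut) to 1 (fully open), set as the call begins (- or left out, the last holds). The fingers move at their own pace and stop on an object; FORCE is the grip in N (left out, the last holds). Time passes only in rows, so rows that do not move let the fingers close. It gives the time, the measured TCP pose, the force, the opening and the grip force at its end, in the units of the state.
- env.observe(): the state, without advancing time (a new reading comes with each control period).
- optics.get_image(name): name is "side" or "top" or "wrist"; returns the picture (480x640x3 uint8, red, green, blue); there is no depth.
- optics.calibration(name): a dict with "fov_y" (degrees; the focal length in pixels is half the picture's height over the tangent of half this angle, whatever the lens; pixels are square), "cx", "cy" (the principal point, pixels), "T" (4x4, takes a point from camera to world coordinates). Camera axes: x right, y down, z forward; pixel columns grow to the right and rows downward; lengths in m; the calibration is good to about 2 mm. A picture is of the moment at which its call begins: read the wrist's pose just before it. calibration takes no time and is no camera call; for the wrist camera it gives the pose at the moment of the call.
- env.close_job(): hands the job in; it is judged then, once.
The state is a dict: "time_s": time; "q": joint angles; "qvel": joint speeds; "joint_efforts": joint torques, N m; "position": TCP position; "tool_rot": TCP orientation; "ft_force": force on the tool from outside, world axes, zero at the start; "wrist_torque": the same for the moment, N m; "grip_width": finger opening in m; "gripper_force": force on a finger pad.
Only numpy, scipy, OpenCV 4.12 (cv2) and the standard library are available. Lean on these libraries where they do the work, as an engineer would, in place of code of your own. Each camera call takes 0.05 s, during which the arm holds its last target. There are 200 camera calls.

## Working session

There is one attempt and no reset: what is moved stays moved. The work goes in short steps, Python scripts to look and compute and a shell command to move; the robot and the scene stay as the last step left them, time stands still between calls to the robot, and variables do not carry over. Pictures are saved under pics/ and viewed, at most 10 in all, crops included, and the job is handed in when it is done.

```bash
mkdir -p pics; ls; python3 - <<'E'
from rig import env, optics
import cv2
for n in ("side","top"):
    im=optics.get_image(n); cv2.imwrite(f"pics/{n}0.png",im[:,:,::-1])
    c=optics.calibration(n); print(n,c)
s=env.observe(); print(s["time_s"],s["position"],s["tool_rot"],s["grip_width"],env.hold_point_z)
E
```

```text
pics
side {'fov_y': 45.75379911982467, 'cx': 314.7924709370447, 'cy': 238.06757128897283, 'T': array([[ 0.8409675 , -0.37480341,  0.39025129, -0.01728729],
       [-0.54087196, -0.60256497,  0.58683301, -0.90655254],
       [ 0.01520474, -0.70458347, -0.70945821,  1.17965511],
       [ 0.        ,  0.        ,  0.        ,  1.        ]])}
top {'fov_y': 49.96326350103609, 'cx': 322.4674864981519, 'cy': 240.42389102943667, 'T': array([[-0.01888442, -0.98705802,  0.15924775,  0.35594003],
       [-0.99969124,  0.02121362,  0.01293885, -0.02439098],
       [-0.01614962, -0.15895423, -0.98715386,  1.32584656],
       [ 0.        ,  0.        ,  0.        ,  1.        ]])}
0.1 [ 0.21706306 -0.50502823  0.20368876] [[ 9.18780603e-01  3.94768477e-01 -2.31437378e-04]
 [ 3.94768440e-01 -9.18779775e-01  1.26678368e-03]
 [ 2.87446281e-04 -1.25526045e-03 -9.99999171e-01]] 0.08550495568419897 0.0187
```

View pics/top0.png

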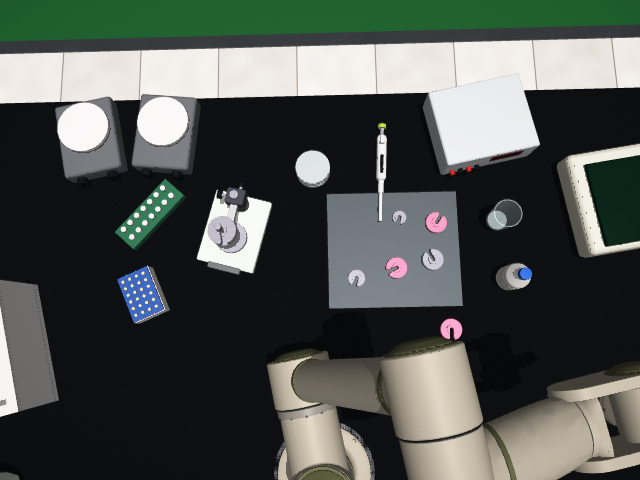

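View pics/side0.png

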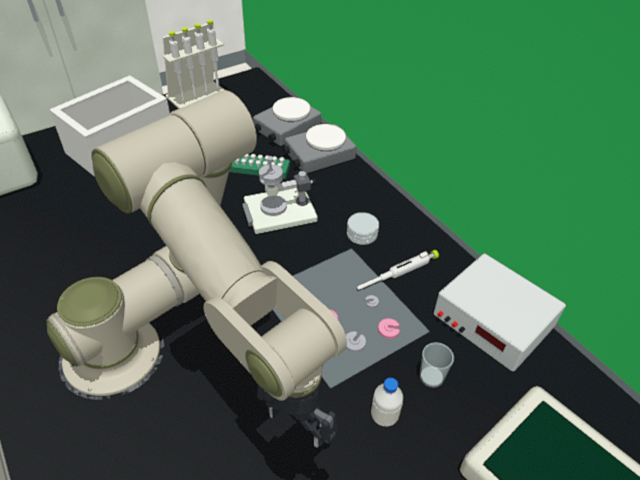

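```bash
cat > h.py <<'E'
import numpy as np, cv2
def ray(c,uv):
    f=240/np.tan(np.radians(c["fov_y"]/2))
    d=np.array([(uv[0]-c["cx"])/f,(uv[1]-c["cy"])/f,1.0])
    return c["T"][:3,3],c["T"][:3,:3]@d
def onplane(c,uv,z):
    o,d=ray(c,uv); return o+d*(z-o[2])/d[2]
def proj(c,p):
    f=240/np.tan(np.radians(c["fov_y"]/2))
    q=c["T"][:3,:3].T@(np.asarray(p)-c["T"][:3,3]); return np.array([c["cx"]+f*q[0]/q[2],c["cy"]+f*q[1]/q[2]])
E
python3 - <<'E'
import cv2,numpy as np
from rig import optics
from h import *
im=cv2.imread("pics/top0.png"); s=cv2.imread("pics/side0.png")
a=cv2.resize(im[180:310,180:280],None,fx=4,fy=4,interpolation=2)
b=cv2.resize(s[150:250,230:330],None,fx=4,fy=4,interpolation=2)
b=cv2.copyMakeBorder(b,0,120,0,0,0); cv2.imwrite("pics/z1.png",np.hstack([a,b]))
c=optics.calibration("top")
for n,p,z in [("m200",(432,259),.014),("m100",(356,278),.0115),("m50",(399,217),.01)]:
    g=im[p[1]-20:p[1]+21,p[0]-20:p[0]+21].astype(int)
    m=((g.min(2)>140)&(g.max(2)-g.min(2)<40)).astype(np.uint8)
    k,l,st,ce=cv2.connectedComponentsWithStats(m); i=l[20,20] or 1+np.argmax(st[1:,4])
    (x,y),r=cv2.minEnclosingCircle(np.argwhere(l==i)[:,::-1].astype(np.float32))
    u=(x+p[0]-20,y+p[1]-20); P=onplane(c,u,z); 
    print(n,u,r,P,"diam",2*np.linalg.norm(onplane(c,(u[0]+r,u[1]),z)-P), np.hypot(P[0],P[1]))
# tester base top white
hsv=cv2.cvtColor(im,cv2.COLOR_BGR2HSV); m=((hsv[...,2]>225)&(hsv[...,1]<35)).astype(np.uint8); m[:, :190]=0;m[:,285:]=0;m[:180]=0;m[290:]=0
q=np.argwhere(m)[:,::-1].astype(np.float32); bx=cv2.boxPoints(cv2.minAreaRect(q))
for v in bx: print(v,onplane(c,v,.028))
E
```

```text
m200 (432.7179489135742, 258.96153831481934) 10.561471939086914 [ 0.51352539 -0.28807327  0.014     ] diam 0.05379421317131777 0.5888077244110655
m100 (356.115385055542, 277.730770111084) 8.758020401000977 [ 0.469698   -0.09121261  0.0115    ] diam 0.04465232076018036 0.47847251698412624
m50 (399.3333339691162, 217.0) 6.666767120361328 [ 0.62560259 -0.20817302  0.01      ] diam 0.03458504536491909 0.6593289086380087
[196.52434 258.31235] [0.52604202 0.31439821 0.028     ]
[216.16618 187.60173] [0.71055967 0.26678298 0.028     ]
[271.04297 202.84528] [0.66661585 0.12377975 0.028     ]
[251.40114 273.5559 ] [0.48422568 0.1741346  0.028     ]
```

View pics/z1.png

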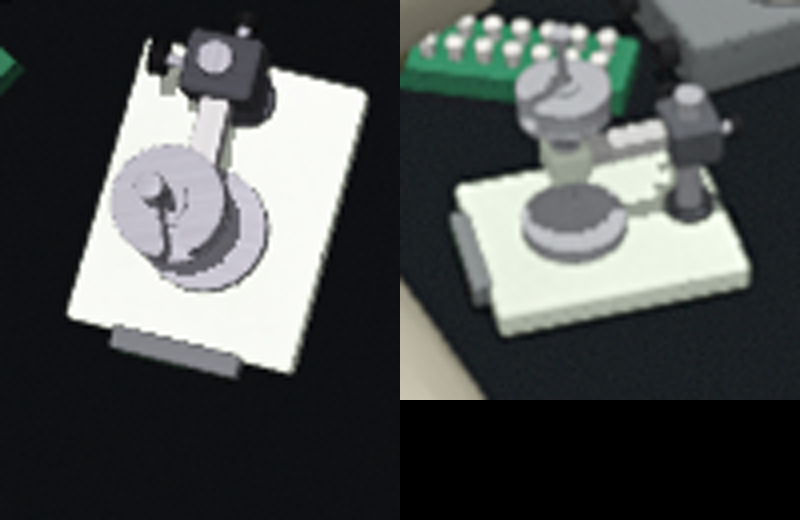

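```bash
python3 -m jog '[{"linear":[0.8,-0.18,0]},{"linear":[0.8,-0.18,0]},{"linear":[0.8,-0.18,0]},{"linear":[0.8,-0.18,0]},{"linear":[0.8,-0.18,0]},{"linear":[0.8,-0.18,0]},{"linear":[0.8,-0.18,0]},{"linear":[0.8,-0.18,0]},{"linear":[0.8,-0.18,0]},{"linear":[0.8,-0.18,0]},{"linear":[0.8,-0.18,0]},{"linear":[0,0,0]}]' 1
python3 - <<'E'
from rig import env, optics
import cv2
c=optics.calibration("wrist"); cv2.imwrite("pics/w1.png",optics.get_image("wrist")[:,:,::-1]); print(c)
import pickle; pickle.dump(c,open("w1.pkl","wb"))
E
```

```text
{'fov_y': 65.54045766916661, 'cx': 322.1228761901627, 'cy': 236.49081359318535, 'T': array([[ 0.39466827, -0.87277401, -0.28723247,  0.29083683],
       [-0.91882307, -0.37524899, -0.12227986, -0.47380186],
       [-0.00106101,  0.3121758 , -0.95002376,  0.37274076],
       [ 0.        ,  0.        ,  0.        ,  1.        ]])}invalid input
```

View pics/w1.png

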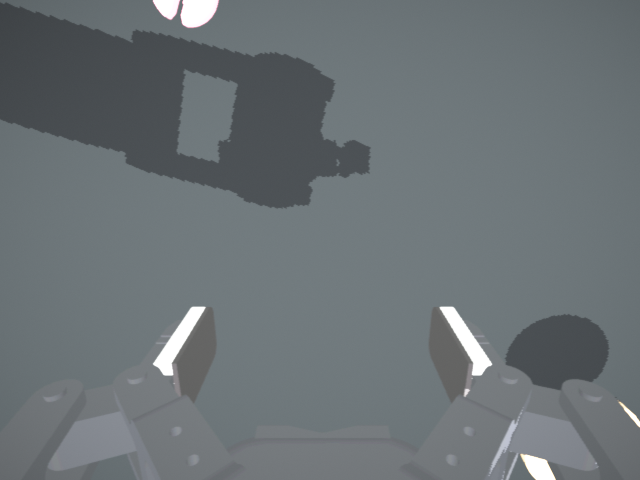

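```bash
python3 -m jog '[{"linear":[0.8,-0.18,0],"roll":0},{"linear":[0.8,-0.18,0],"roll":0},{"linear":[0.8,-0.18,0],"roll":0},{"linear":[0.8,-0.18,0],"roll":0},{"linear":[0.8,-0.18,0],"roll":0},{"linear":[0.8,-0.18,0],"roll":0},{"linear":[0.8,-0.18,0],"roll":0},{"linear":[0.8,-0.18,0],"roll":0},{"linear":[0.8,-0.18,0],"roll":0},{"linear":[0.8,-0.18,0],"roll":0},{"linear":[0,0,0],"roll":0},{"linear":[0,0,0],"roll":0}]' 1
python3 - <<'E'
from rig import env, optics
import cv2
c=optics.calibration("wrist"); cv2.imwrite("pics/w2.png",optics.get_image("wrist")[:,:,::-1])
import pickle; pickle.dump(c,open("w2.pkl","wb"))
E
```

```text
time_s: 1.15
position: [0.4835, -0.3118, 0.2038]
tool_rot: [[0.918, 0.397, -0.001], [0.397, -0.918, 0.0], [-0.0, -0.001, -1.0]]
ft_force: [-0.4, -0.6, 0.2]
grip_width: 0.0853
gripper_force: 0.0
```

View pics/w2.png

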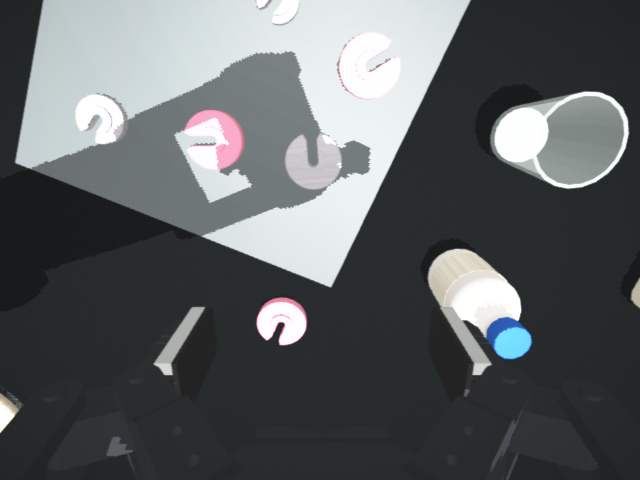

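```bash
python3 - <<'E'
import pickle
from h import *
c=pickle.load(open("w2.pkl","rb")); im=cv2.imread("pics/w2.png")
print(c["T"][:3,3])
P=onplane(c,(313.5,161),.014); print(P, onplane(c,(285,161),.014)-onplane(c,(342,161),.014))
print(onplane(c,(314,132),.014)-P)
t=cv2.imread("pics/top0.png"); cv2.imwrite("pics/z2.png",np.hstack([cv2.resize(im[120:205,270:355],(560,560),interpolation=2)]))
print(im[170,300],im[195,300],im[150,275])
E
```

```text
[ 0.55723978 -0.28017915  0.37276986]
[ 0.51474739 -0.28946017  0.014     ] [-0.02150585  0.04968476  0.        ]
[0.02462579 0.00994288 0.        ]
[200 196 199] [123 122 115] [125 124 117]
```

View pics/z2.png

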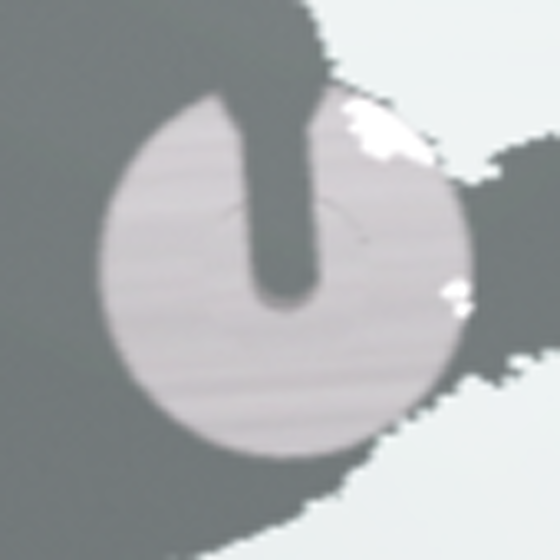

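```bash
python3 - <<'E'
import pickle
from h import *
c=pickle.load(open("w2.pkl","rb"))
k=560/85; g=lambda x,y: onplane(c,(270+x/k-.5,120+y/k-.5),.014)
P=g(286,274); Q=g(273.5,92); d=Q-P; print(P,np.degrees(np.arctan2(d[1],d[0])),np.linalg.norm(d), g(100,273)-g(472,273))
E
python3 -m jog '[{"linear":[0.47,-0.11,0],"roll":-0.4},{"linear":[0.47,-0.11,0.3],"roll":-0.32},{"linear":[0,0,0.6],"roll":0},{"linear":[0,0,0.6],"roll":0},{"linear":[0,0,0.6],"roll":0},{"linear":[0,0,0.6],"roll":0},{"linear":[0,0,0.5],"roll":0},{"linear":[0,0,0.3],"roll":0},{"linear":[0,0,0],"roll":0},{"linear":[0,0,0],"roll":0}]' 0.65 20
python3 - <<'E'
from rig import env, optics
import pickle
from h import *
c=optics.calibration("wrist"); im=optics.get_image("wrist")[:,:,::-1].copy(); cv2.imwrite("pics/w3.png",im)
pickle.dump(c,open("w3.pkl","wb")); print(env.observe()["tool_rot"])
E
```

```text
[ 0.51444797 -0.28897916  0.014     ] 26.941206285888804 0.025370618260138575 [-0.02130266  0.04921532  0.        ]
time_s: 2.03
position: [0.5126, -0.2902, 0.0642]
tool_rot: [[0.893, 0.45, -0.001], [0.45, -0.893, 0.0], [-0.0, -0.001, -1.0]]
ft_force: [0.7, 0.0, 0.5]
grip_width: 0.0708
gripper_force: 0.0
[[ 8.92745753e-01  4.50560231e-01  7.06638509e-04]
 [ 4.50560681e-01 -8.92745513e-01 -7.22701295e-04]
 [ 3.05227896e-04  9.63572039e-04 -9.99999489e-01]]
```

View pics/w3.png

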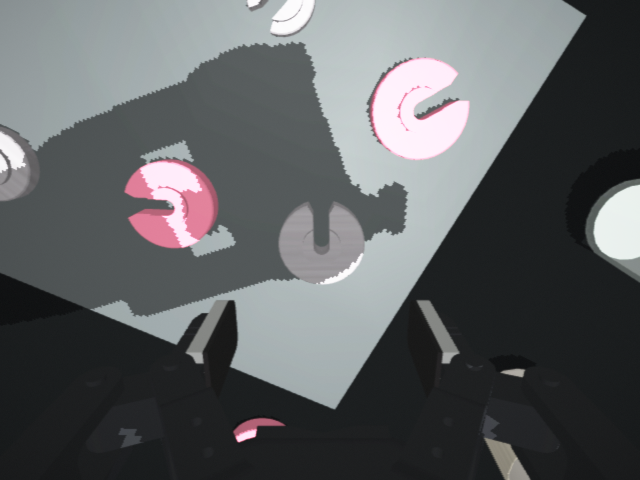

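```bash
python3 - <<'E'
from rig import env
import pickle
from h import *
c=pickle.load(open("w3.pkl","rb"));s=env.observe()
for u in [(321.5,241),(321.5,244)]:
  P=onplane(c,u,.014); d=P-s["position"]; print(P, s["tool_rot"].T@d)
print(onplane(c,(279,243),.014)-onplane(c,(364,243),.014))
d=onplane(c,(321,203),.014)-onplane(c,(321.5,244),.014); print(np.degrees(np.arctan2(d[1],d[0])))
E
```

```text
[ 0.51703385 -0.28781249  0.014     ] [ 0.00464453 -0.00059431  0.05104551]
[ 0.51526859 -0.28870143  0.014     ] [ 0.00266807 -0.00059608  0.0510449 ]
[-0.02383892  0.04725693  0.        ]
27.38772333408803
```

```bash
python3 -m jog '[{"linear":[0.07,-0.01,0.4],"roll":0},{"linear":[0,0,0.5],"roll":0},{"linear":[0,0,0.3],"roll":0},{"linear":[0,0,0.2],"roll":0},{"linear":[0,0,0.1],"roll":0},{"linear":[0,0,0],"roll":0},{"linear":[0,0,0],"roll":0}]' 0.65 20
python3 -m jog '[{"linear":[0,0,0],"roll":0},{"linear":[0,0,0],"roll":0},{"linear":[0,0,0],"roll":0},{"linear":[0,0,0],"roll":0},{"linear":[0,0,0],"roll":0},{"linear":[0,0,0],"roll":0},{"linear":[0,0,0],"roll":0},{"linear":[0,0,0],"roll":0}]' -1 35
```

```text
time_s: 2.67
position: [0.516, -0.2882, 0.0051]
tool_rot: [[0.892, 0.452, 0.001], [0.452, -0.892, -0.001], [0.001, 0.001, -1.0]]
ft_force: [0.0, -0.3, 0.8]
grip_width: 0.0704
gripper_force: 0.0
time_s: 3.33
position: [0.5157, -0.2878, 0.0042]
tool_rot: [[0.892, 0.452, -0.0], [0.452, -0.892, 0.0], [0.0, -0.0, -1.0]]
ft_force: [-0.4, -0.7, -0.1]
grip_width: -0.0002
gripper_force: 0.0
```

```bash
python3 - <<'E'
from rig import env, optics
import pickle
from h import *
c=optics.calibration("wrist"); im=optics.get_image("wrist")[:,:,::-1].copy(); cv2.imwrite("pics/w4.png",im)
pickle.dump(c,open("w4.pkl","wb"));t=optics.get_image("top")[:,:,::-1];cv2.imwrite("pics/top4.png",t)
cv2.imwrite("pics/w4v.png",np.hstack([cv2.resize(im,(480,360)),cv2.resize(t[170:350,300:480],(320,360))[:,:320]]))
E
```

```text
(no output)
```

View pics/w4v.png

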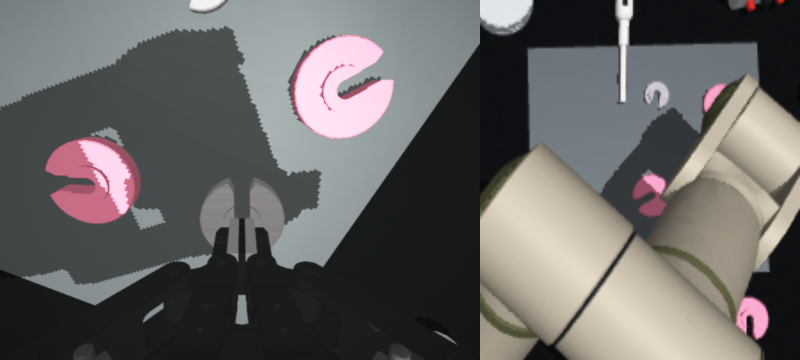

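```bash
python3 - <<'E'
from rig import env
import pickle
from h import *
c=pickle.load(open("w4.pkl","rb"));s=env.observe();p=s["position"];R=s["tool_rot"]
for dx in (-.02,-.01,0):
  for dz in (-.04,-.02,-.01,0): print(dx,dz,proj(c,p+R@[dx,0,dz])*.75)
for z in (.014,.017): print(z,[ (R.T@(onplane(c,(x/.75,y/.75),z)-p)).round(4) for x,y in [(200,215),(285,215),(242,178),(242,225)]])
E
```

```text
-0.02 -0.04 [241.18223531 276.945401  ]
-0.02 -0.02 [241.22095321 255.89464536]
-0.02 -0.01 [241.23728719 247.0139308 ]
-0.02 0 [241.25200387 239.01253199]
-0.01 -0.04 [241.17228138 261.38980428]
-0.01 -0.02 [241.21282596 241.69253256]
-0.01 -0.01 [241.22987534 233.40963911]
-0.01 0 [241.24520865 225.96044478]
0 -0.04 [241.1619061  245.17575082]
0 -0.02 [241.2043939  226.95779777]
0 -0.01 [241.22220052 219.32266259]
0 0 [241.23818468 212.46896329]
0.014 [array([ 0.0029, -0.0259, -0.0098]), array([ 0.0029,  0.0275, -0.0098]), array([ 0.0274,  0.0005, -0.0098]), array([-0.0041,  0.0005, -0.0098])]
0.017 [array([ 0.0044, -0.0254, -0.0128]), array([ 0.0044,  0.027 , -0.0128]), array([ 0.0283,  0.0005, -0.0128]), array([-0.0025,  0.0005, -0.0128])]
```

```bash
python3 -m jog '[{"linear":[0,0,0],"roll":0},{"linear":[0,0,0],"roll":0},{"linear":[0,0,0],"roll":0},{"linear":[0,0,0],"roll":0},{"linear":[0,0,0],"roll":0},{"linear":[0,0.02,0.1],"roll":0},{"linear":[0,0,0.1],"roll":0},{"linear":[0,0,0],"roll":0}]' 0.46 30
python3 -m jog '[{"linear":[0,0,0.05],"roll":0},{"linear":[0,0,0.05],"roll":0},{"linear":[0,0,0],"roll":0}]'
```

```text
time_s: 4.1
position: [0.5156, -0.2882, -0.0048]
tool_rot: [[0.892, 0.452, -0.001], [0.452, -0.892, 0.001], [-0.001, -0.002, -1.0]]
ft_force: [-0.8, 0.7, 0.7]
grip_width: 0.0621
gripper_force: 0.0
time_s: 4.35
position: [0.5159, -0.2883, -0.0082]
tool_rot: [[0.892, 0.452, -0.001], [0.452, -0.892, 0.0], [-0.0, -0.001, -1.0]]
ft_force: [0.6, 0.0, 0.1]
grip_width: 0.0625
gripper_force: 0.0
```

```bash
python3 - <<'E'
from rig import env, optics
import pickle
from h import *
c=optics.calibration("wrist"); im=optics.get_image("wrist")[:,:,::-1].copy(); cv2.imwrite("pics/w5.png",im)
pickle.dump(c,open("w5.pkl","wb"))
cv2.imwrite("pics/w5v.png",im[180:480,120:520])
E
```

```text
(no output)
```

View pics/w5v.png

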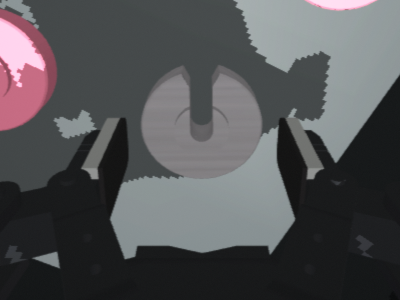

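```bash
python3 -m jog '[{"linear":[0.1,0,0.1],"roll":0},{"linear":[0,0,0.1],"roll":0},{"linear":[0,0,0],"roll":0}]'
python3 -m jog '[{"linear":[0,0,0.08],"roll":0},{"linear":[0,0,0],"roll":0},{"linear":[0,0,0],"roll":0}]'
python3 - <<'E'
from rig import env, optics
import pickle
from h import *
c=optics.calibration("wrist"); im=optics.get_image("wrist")[:,:,::-1].copy(); cv2.imwrite("pics/w6.png",im)
pickle.dump(c,open("w6.pkl","wb"))
cv2.imwrite("pics/w6v.png",cv2.resize(im[220:480,170:470],None,fx=2,fy=2))
E
```

```text
time_s: 4.65
position: [0.5194, -0.2862, -0.0167]
tool_rot: [[0.892, 0.452, -0.001], [0.452, -0.892, 0.001], [-0.001, -0.001, -1.0]]
ft_force: [0.1, -0.1, -0.4]
grip_width: 0.0623
gripper_force: 0.0
time_s: 4.9
position: [0.5195, -0.2866, -0.0192]
tool_rot: [[0.892, 0.452, -0.0], [0.452, -0.892, 0.0], [-0.0, -0.0, -1.0]]
ft_force: [-0.1, -0.6, 0.1]
grip_width: 0.0627
gripper_force: 0.0
```

View pics/w6v.png

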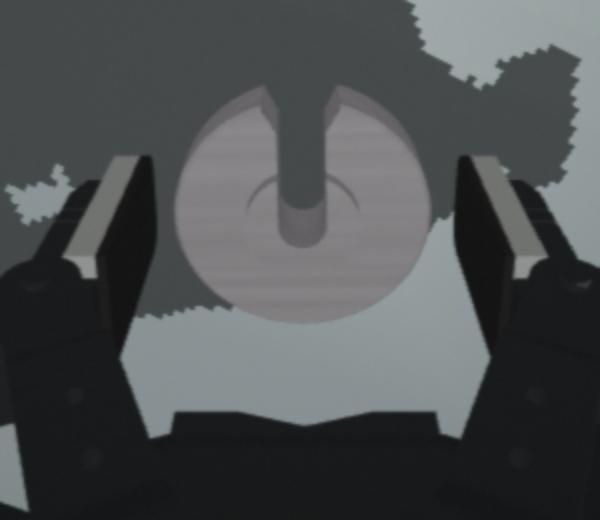

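```bash
python3 -m jog '[{"linear":[-0.07,0,0.1],"roll":0},{"linear":[0,0,0.07],"roll":0},{"linear":[0,0,0],"roll":0}]'
python3 -m jog '[{"linear":[0,0,0.08],"roll":0},{"linear":[0,0,0],"roll":0},{"linear":[0,0,0],"roll":0}]'
python3 -m jog '[{"linear":[0,0,0],"roll":0},{"linear":[0,0,0],"roll":0},{"linear":[0,0,0],"roll":0},{"linear":[0,0,0],"roll":0},{"linear":[0,0,0],"roll":0}]' -1 35
```

```text
time_s: 5.2
position: [0.5166, -0.2878, -0.0265]
tool_rot: [[0.892, 0.451, -0.001], [0.451, -0.892, 0.001], [-0.0, -0.001, -1.0]]
ft_force: [-1.2, 0.0, 0.7]
grip_width: 0.0621
gripper_force: 0.0
time_s: 5.45
position: [0.5171, -0.2879, -0.0292]
tool_rot: [[0.892, 0.452, -0.0], [0.452, -0.892, 0.0], [-0.0, -0.0, -1.0]]
ft_force: [-0.1, -0.0, -0.3]
grip_width: 0.0624
gripper_force: 0.0
time_s: 5.87
position: [0.5174, -0.288, -0.0284]
tool_rot: [[0.892, 0.452, 0.001], [0.452, -0.892, -0.0], [0.0, 0.001, -1.0]]
ft_force: [-1.0, 1.2, 5.7]
grip_width: 0.0524
gripper_force: 41.0
```

```bash
python3 -m jog '[{"linear":[0,0,0],"roll":0},{"linear":[0,0,0],"roll":0},{"linear":[0,0,0],"roll":0}]'
python3 -m jog '[{"linear":[0,0,0],"roll":0},{"linear":[0,0,0],"roll":0},{"linear":[0,0,0],"roll":0},{"linear":[0,0,-0.04],"roll":0},{"linear":[0,0,-0.04],"roll":0},{"linear":[0,0,0],"roll":0},{"linear":[0,0,0],"roll":0}]' 0.42
python3 -m jog '[{"linear":[0,0,0],"roll":0},{"linear":[0,0,0],"roll":0},{"linear":[0,0,0],"roll":0},{"linear":[0,0,0],"roll":0},{"linear":[0,0,0],"roll":0},{"linear":[0,0,0],"roll":0},{"linear":[0,0,0],"roll":0}]' -1 35
```

```text
time_s: 6.12
position: [0.5173, -0.288, -0.0284]
tool_rot: [[0.892, 0.452, 0.001], [0.452, -0.892, -0.0], [0.0, 0.001, -1.0]]
ft_force: [-0.6, 1.3, 5.1]
grip_width: 0.0528
gripper_force: 41.0
time_s: 6.7
position: [0.5172, -0.288, -0.0257]
tool_rot: [[0.892, 0.452, 0.0], [0.452, -0.892, -0.0], [0.0, 0.0, -1.0]]
ft_force: [0.0, 0.0, 0.8]
grip_width: 0.0605
gripper_force: 0.0
time_s: 7.28
position: [0.5172, -0.288, -0.0254]
tool_rot: [[0.892, 0.452, 0.0], [0.452, -0.892, -0.0], [0.0, 0.0, -1.0]]
ft_force: [-2.1, 0.1, 5.7]
grip_width: 0.0521
gripper_force: 37.4
```

```bash
python3 -m jog '[{"linear":[0,0,-0.1],"roll":0},{"linear":[0,0,-0.3],"roll":0},{"linear":[0,0,-0.6],"roll":0},{"linear":[0,0,-0.6],"roll":0},{"linear":[0,0,0],"roll":0},{"linear":[0,0,0],"roll":0},{"linear":[0,0,0],"roll":0}]'
python3 - <<'E'
from rig import env, optics
import pickle
from h import *
s=env.observe();c=optics.calibration("wrist"); im=optics.get_image("wrist")[:,:,::-1].copy(); cv2.imwrite("pics/w7.png",im)
pickle.dump((c,s),open("w7.pkl","wb")); print(s["ft_force"],s["q"])
g=im[230:480,200:450]
for r in range(0,200,8): print(230+r,"".join("#" if v>150 else "+" if v>100 else "." if v>50 else " " for v in g[r,::4].mean(1)))
E
```

```text
time_s: 7.87
position: [0.5165, -0.2875, 0.0372]
tool_rot: [[0.892, 0.452, -0.001], [0.452, -0.892, 0.001], [-0.001, -0.002, -1.0]]
ft_force: [0.4, -0.4, -1.7]
grip_width: 0.0524
gripper_force: 39.9
[ 0.36484673 -0.39511909 -1.69351456] [-4.05607653e+01  3.52737259e+01  8.08236287e+01 -1.05847943e-04
  6.40120870e+01  2.25877922e+01]
230 #+....................................................#########
238 #+....................................................#########
246 +...................................................+##########
254 ####++#+......................................++++#############
262 ########+................+.........++......+###################
270 ###+.................++++++.......++++++++#####################
278 ...................+++####++......+#####+++################### 
286 .................++########+......#########+#################  
294 ...........++...+###########...+#############+#############+   
302 ..........+++  .##############################+  +++######     
310 .......  +++.  ############+######+############  .+++  .#      
318 .....   ++++
[... 210 characters left out ...]
##########++++++#############     .++++      
350        .#.     ################################     .#+        
358               +#################################               
366               #################################.               
374              #################################                 
382              ################################                  
390             ###############################.                   
398            .##############################                     
406             #############################                      
414                 #######################.                       
422                      #################
```

```bash
python3 - <<'E'
from rig import optics
import pickle
from h import *
ct=optics.calibration("top"); cs=optics.calibration("side")
print("head top view",onplane(ct,(152/4+180-.4,186/4+180-.4),.218))
print("head side view",onplane(cs,(160/4+230-.4,32/4+150-.4),.218))
print("disc500 top", onplane(ct,(168/4+180-.4,204/4+180-.4),.17))
a=np.radians(-14.8); print("nominal",np.array([.597,.220])-.02*np.array([np.cos(a),np.sin(a)]))
t=cv2.imread("pics/top0.png")[215:245,200:245].mean(2).astype(int)
for r in range(30): print(215+r," ".join(f"{v:3d}" for v in t[r]))
E
```

```text
head top view [0.57145852 0.21977594 0.218     ]
head side view [0.57523086 0.21888829 0.218     ]
disc500 top [0.57011634 0.22103335 0.17      ]
nominal [0.57766353 0.22510892]
215  16  16  16  15  16  16  15  15  32 181 247 245 245 245 244 245 245 245 244 244 245 244 245 245 244 244 245 232 230 228 227 225 226 229 225  83 117 156 249 248 248 248 249 249 249
216  16  17  16  15  15  16  15  16  46 233 246 245 244 243 244 243 244 243 209 228 203 174 186 203 193 196 231 200 226 229 226 225 226 232 195  92 131 154 248 248 248 248 248 249 249
217  17  17  17  16  16  15  16  19  82 242 245 245 243 244 243 209 228 197 197 196 196 196 195 195 195 195 193 185 202 228 225 226 228 231 138  91 145 153 247 248 248 248 248 249 249
218  17  16  15  15  17  15  16  30 174 246 245 245 243 242 227 196 195 195 195 194 194 194 193 193 194 193 194 194 196 195 206 225 229 229  94 103 148 153 247 247 248 248 248 248 248
219  15  17  16  16  15  16  16  46 236 246 245 243 229 172 195 195 194 195 193 193 194 194 196 196 198 199 199 199 199 198 188 202 228 228  84 118 148 154 247 248 248 248 249 249 248
22
[... 3897 characters left out ...]
 246 246 246 247 235 190 193 194 198 198 199 200 197  72 109 202 202 201 198 197 192 174  97  79  78  87  98  99  98  97 114 204 207 210 209 209 207
242  31 179 248 247 248 247 247 247 246 246 246 246 247 236 176 186 195 196 198 195 162  76 113 207 208 207 201 173  80  65  78  90  83  98  98  98  98 115 202 202 203 201 203 206 206
243  45 234 248 248 248 247 247 246 246 246 246 246 246 247 246 148 143 152 181 178  91  76 118 205 206 207 205  93  80  76  88  84 100  99  98  99 115 203 202 204 204 204 203 203 184
244  82 244 248 248 247 247 246 246 246 246 246 245 245 246 247 246 162  89  91  85  72  80 168 199 199 200 199 174 118  85  97  99  98  98  98 105 205 205 204 204 203 204 203 201 123
```

```bash
python3 -m jog '[{"linear":[0,0,-0.6],"roll":0},{"linear":[0,0,-0.9],"roll":0},{"linear":[0,0,-0.9],"roll":0},{"linear":[0,0,-0.9],"roll":0},{"linear":[0,0,-0.7],"roll":0},{"linear":[0.16,-0.33,0],"roll":0},{"linear":[0.315,-0.66,0],"roll":0},{"linear":[0.315,-0.66,0],"roll":0},{"linear":[0.315,-0.66,0],"roll":0},{"linear":[0.315,-0.66,0],"roll":0},{"linear":[0.315,-0.66,0],"roll":0},{"linear":[0.315,-0.66,0],"roll":0}]'
python3 -m jog '[{"linear":[0.315,-0.66,0],"roll":0},{"linear":[0.315,-0.66,0],"roll":0},{"linear":[0.315,-0.66,0],"roll":0},{"linear":[0.315,-0.66,0],"roll":0},{"linear":[0.315,-0.66,0],"roll":0},{"linear":[0.315,-0.66,0],"roll":0},{"linear":[0.315,-0.66,0],"roll":0},{"linear":[0.315,-0.66,0],"roll":0},{"linear":[0.315,-0.66,0],"roll":0},{"linear":[0.315,-0.66,0],"roll":0},{"linear":[0.16,-0.33,0],"roll":0},{"linear":[0.08,-0.17,0],"roll":0}]'
python3 -m jog '[{"linear":[0,0,0],"roll":0.5},{"linear":[0,0,0],"roll":1},{"linear":[0,0,0],"roll":1},{"linear":[0,0,0],"roll":1},{"linear":[0,0,0],"roll":1},{"linear":[0,0,0],"roll":1},{"linear":[0,0,0],"roll":1},{"linear":[0,0,0],"roll":1},{"linear":[0,0,0],"roll":0.84},{"linear":[0,0,0],"roll":0},{"linear":[0,0,0],"roll":0}]'
python3 - <<'E'
from rig import env, optics
import pickle
from h import *
s=env.observe();c=optics.calibration("wrist"); im=optics.get_image("wrist")[:,:,::-1].copy(); cv2.imwrite("pics/w8.png",im)
pickle.dump((c,s),open("w8.pkl","wb"))
for p in [(.572,.221,.218),(.572,.221,.17)]: print(proj(c,p))
g=im.astype(int).mean(2)
for r in range(0,480,9): print(r,"".join(" .:+*#"[min(5,int(v//43))] for v in g[r,60:560:5]))
E
```

```text
time_s: 8.92
position: [0.5118, -0.0959, 0.1963]
tool_rot: [[0.892, 0.452, -0.003], [0.452, -0.892, 0.001], [-0.002, -0.003, -1.0]]
ft_force: [-0.2, -0.1, -2.6]
grip_width: 0.0519
gripper_force: 40.4
time_s: 9.92
position: [0.5043, 0.2189, 0.1962]
tool_rot: [[0.891, 0.454, -0.003], [0.454, -0.891, -0.0], [-0.003, -0.001, -1.0]]
ft_force: [0.8, -1.0, -2.7]
grip_width: 0.052
gripper_force: 40.4
time_s: 10.83
position: [0.5052, 0.2163, 0.1973]
tool_rot: [[0.967, -0.255, -0.002], [-0.255, -0.967, -0.0], [-0.002, 0.001, -1.0]]
ft_force: [0.1, 0.2, -1.0]
grip_width: 0.052
gripper_force: 40.4
[266.78884094 159.35280958]
[279.82886029 148.40123118]
0                             #+   :*#................#############                                  .
9 ...                         ###*:+:++               #############                                   
18 ......                      ####+::###.   ****#+  .##############                                   
27 :........                   ##########++++*****+  ###############                                   
36 #*:.....                    *#####
[... 4493 characters left out ...]
                                                                                 
432                                                                                                     
441                                                                                                     
450                                                                                                     
459                                                                                                     
468                                                                                                     
477                                                                                         .
```

```bash
cat > fit.py <<'E'
import pickle,sys
from h import *
from scipy.optimize import least_squares
def fit(name):
    c,s=pickle.load(open(name+".pkl","rb")); g=cv2.GaussianBlur(cv2.imread("pics/"+name+".png"),(3,3),0).astype(int)
    C=np.array([.572,.221,.17]); P=[]
    for a in np.radians(np.arange(0,360,3)):
        best=None
        rr=np.arange(.022,.042,.0004); px=[proj(c,C+[r*np.cos(a),r*np.sin(a),0]) for r in rr]
        if any(not(2<p[0]<637 and 2<p[1]<477) for p in px): continue
        v=np.array([g[int(round(p[1])),int(round(p[0]))].mean() for p in px]); d=v[4:]-v[:-4]
        i=d.argmax()
        if d[i]>30 and v[min(i+6,len(v)-1)]>215: P.append((C+[rr[i+2]*np.cos(a),rr[i+2]*np.sin(a),0])[:2])
    P=np.array(P); f=lambda q: np.hypot(*(P-q[:2]).T)-q[2]
    r=least_squares(f,[.572,.221,.033],loss="soft_l1",f_scale=.0005)
    print(len(P),r.x,"rms",np.sqrt((f(r.x)**2).mean()))
fit(sys.argv[1])
E
python3 fit.py w8
python3 - <<'E'
from h import *
im=cv2.imread("pics/w8.png").mean(2).astype(int)
print("    "+" ".join(f"{x:3d}" for x in range(225,330,3)))
for r in range(110,200,3): print(r," ".join(f"{v:3d}" for v in im[r,225:330:3]))
from rig import optics
ct=optics.calibration("top"); print(onplane(ct,(216.8,226.2),.218),onplane(ct,(221.4,229.8),.17))
E
```

```text
60 [0.57421502 0.22073542 0.03268393] rms 0.001460498986023864
    225 228 231 234 237 240 243 246 249 252 255 258 261 264 267 270 273 276 279 282 285 288 291 294 297 300 303 306 309 312 315 318 321 324 327
110 181 180 178 179 183 185 186 188 189 189 188 186 186 186 186 187 190 192 192 192 193 194 196 199 199 200 198 198 197 195 195 194 196 197 197
113 179 178 182 184 186 187 187 187 186 186 185 185 185 187 189 189 190 191 191 193 196 199 198 198 196 196 196 194 193 194 195 195 196 197 199
116 181 184 185 185 185 185 184 184 185 184 184 186 187 189 190 190 191 192 195 197 197 197 192 184 105 187 192 193 194 195 195 196 197 198 200
119 184 184 184 185 183 183 183 183 183 185 186 187 189 189 189 191 194 195 195 186 106  91  88  87  88 148 193 193 194 196 197 197 199 200 199
122 182 182 183 182 182 181 182 184 185 187 188 187 188 189 192 191 158 144  84  81  85  86  85  87  86 135 182 190 196 197 198 200 197 198 199
125 182 182 180 181 182 183 184 186 186 186 187 189 164 108 183 187 187 178  86  86  86  83  86  87  87  87  88 187 197 197 196 197 197 200 202
128 180 180 180 181 183 185 1
[... 2796 characters left out ...]
58  65  90  90  90  90  89  87  88  88  88  86  86  81
188 132 133 133 114  84  86  84  82  84  86  87  86  86  84  84  83  83  82  83  82  82  60  58  87  90  89  90  89  88  87  86  84  86  82 126
191 133 134 133 133 114  82  84  85  87  86  85  84  83  82  82  82  83  82  83  85  86  79  57  86  89  89  89  88  88  86  85  86  81 125 130
194 134 134 132 131 131 122  83  86  85  84  82  82  83  83  83  83  84  85  85  84  84  86  59  84  87  87  87  89 114 130 110  77 124 129 129
197 131 133 131 132 132 133 132  86  81  82  83  83  82  83  83  85  84  84  85  87  88  87  65  86  89 109 128 130 130 130 129 129 127 127 130
[0.57127369 0.22153526 0.218     ] [0.57198698 0.22151533 0.17      ]
```

```bash
python3 - <<'E'
import pickle
from h import *
c,s=pickle.load(open("w7.pkl","rb")); g=cv2.imread("pics/w7.png").astype(int).mean(2)
p=s["position"];R=s["tool_rot"]; z=p[2]+.0394
T=lambda u: (R.T@(onplane(c,u,z)-p))[:2]*1000
for r in range(272,345,6):
    v=g[r]; l=r_=322
    while v[l]<125 and l>250: l-=1
    while v[r_]<125 and r_<400: r_+=1
    print("slot",r,l,r_,T((l+.5,r)).round(1),T((r_-.5,r)).round(1))
for r in range(310,385,12):
    v=g[r]; L=next(x for x in range(300,200,-1) if v[x]<125); Q=next(x for x in range(345,450) if v[x]<125)
    print("disc",r,L,Q,T((L+.5,r)).round(1),T((Q-.5,r)).round(1))
for x in (290,306,322,338,354):
    b=next((y for y in range(350,470) if g[y,x]<125),0); print("bot",x,b,T((x,b)).round(1))
c8,s8=pickle.load(open("w8.pkl","rb")); p8=s8["position"];R8=s8["tool_rot"]
for u in [(266,155),(266,157)]:
    H=onplane(c8,u,.218); print("head",H,"rel tool",(R8.T@(H-p8))*1000)
E
```

```text
slot 272 306 337 [23.4 -5.7] [23.4  5.7]
slot 278 307 335 [20.9 -5.3] [20.9  4.9]
slot 284 308 335 [18.4 -5. ] [18.4  4.9]
slot 290 309 334 [15.9 -4.6] [15.9  4.6]
slot 296 322 322 [13.3  0.4] [13.3 -0. ]
slot 302 322 322 [10.7  0.4] [10.7 -0. ]
slot 308 322 322 [8.1 0.4] [ 8.1 -0. ]
slot 314 322 322 [5.5 0.4] [ 5.5 -0. ]
slot 320 322 322 [2.8 0.4] [ 2.8 -0. ]
slot 326 322 322 [0.1 0.4] [ 0.1 -0. ]
slot 332 322 322 [-2.7  0.4] [-2.7 -0. ]
slot 338 322 322 [-5.4  0.4] [-5.4 -0. ]
slot 344 322 322 [-8.3  0.4] [-8.3 -0. ]
disc 310 258 386 [  7.2 -24.7] [ 7.3 25. ]
disc 322 257 388 [  1.9 -25.4] [ 1.9 26.1]
disc 334 257 387 [ -3.6 -25.7] [-3.6 26. ]
disc 346 259 385 [ -9.2 -25.2] [-9.2 25.5]
disc 358 255 389 [-15.  -27.1] [-14.9  27.4]
disc 370 252 385 [-20.8 -28.7] [-20.8  26.1]
disc 382 249 377 [-26.9 -30.3] [-26.8  23. ]
bot 290 425 [-49.7 -13.9]
bot 306 429 [-51.9  -6.9]
bot 322 433 [-54.1   0.2]
bot 338 430 [-52.4   7.2]
bot 354 417 [-45.2  14.1]
head [0.57367825 0.22079564 0.218     ] rel tool [ 65.07759661 -21.73309496 -20.84967839]
head [0.57294475 0.22102636 0.218     ] rel tool [ 64.30952853 -21.76944487 -20.84848892]
```

```bash
python3 -m jog '[{"linear":[0,-0.27,0.2],"roll":0},{"linear":[0,-0.275,0.3],"roll":0},{"linear":[0,0,0.3],"roll":0},{"linear":[0,0,0.2],"roll":0},{"linear":[0,0,0.17],"roll":0},{"linear":[0,0,0],"roll":0},{"linear":[0,0,0],"roll":0},{"linear":[0,0,0],"roll":0}]'
python3 - <<'E'
from rig import env, optics
import pickle
from h import *
s=env.observe();c=optics.calibration("wrist"); im=optics.get_image("wrist")[:,:,::-1].copy(); cv2.imwrite("pics/w9.png",im)
pickle.dump((c,s),open("w9.pkl","wb")); print(s["position"],s["ft_force"])
u=proj(c,(.5735,.2209,.218)); print(u)
x0,y0=int(u[0]),int(u[1]); g=im.mean(2).astype(int)
print("    "+" ".join(f"{x:3d}" for x in range(x0-50,x0+51,3)))
for r in range(max(0,y0-36),y0+40,3): print(r," ".join(f"{v:3d}" for v in g[r,x0-50:x0+51:3]))
E
python3 fit.py w9
```

```text
time_s: 11.55
position: [0.5114, 0.238, 0.1519]
tool_rot: [[0.967, -0.256, 0.001], [-0.256, -0.967, 0.0], [0.001, -0.0, -1.0]]
ft_force: [1.2, 0.5, -0.9]
grip_width: 0.0523
gripper_force: 40.4
[0.5113664  0.23798867 0.15188386] [ 1.15139652  0.51307793 -0.85265633]
[323.50517888 174.28448717]
    273 276 279 282 285 288 291 294 297 300 303 306 309 312 315 318 321 324 327 330 333 336 339 342 345 348 351 354 357 360 363 366 369 372
138  87  87  88  88  89  90  91  90  88  87  87  87  87  87  87  95 198 199 201 202 203 201 201 202 201 194 200 200 200 200 202 205 207 207
141  88  89  89  89  89  89  88  86  86  87  88  87  87  87  87  89 184 113 201 202 201 200 200 201 204 182 195 200 203 206 208 208 206 207
144  89  90  90  88  88  87  86  87  87  86  85  86  87  87  86  76  68  75 186 197 199 200 202 205 206 208 165 206 208 207 207 205 204 201
147  89  88  87  87  87  86  85  86  86  87  87  87  76  67  69  73  80  74  69  68  82 180 207 207 207 204 200 206 206 203 201 199 201 202
150  87  87  86  86  86  86  86  87  86  88  88  69  73  86  94  96  97  96  94  93  90  93 179 203 201 19
[... 2337 characters left out ...]
  85  74  74  79  60  87  87  87  88  88  89  89  87  86  84  85  85  86  87
204  85  86  86  86  85  85  84  84  85  87  87  87  88  86  85  85  84  83  84  60  82  90  90  91  91  91  91  90  85  85  87  88  89  87
207  86  87  86  84  83  85  85  86  88  88  87  87  85  84  83  84  84  84  83  73  67  90  90  89  90  90  90  91  87  88  88  89  88  87
210  84  84  83  85  86  87  87  87  87  85  85  84  84  84  84  83  83  83  84  84  60  89  89  90  90  89  89  88  89  89  87  85  85  85
213  84  84  86  87  87  86  86  85  85  83  83  83  83  83  83  83  83  85  85  85  67  87  87  88  87  87  87  90 137 236 103  86  85  86
64 [0.57361496 0.22142092 0.0329014 ] rms 0.0011268582662921707
```

```bash
python3 -m jog '[{"linear":[0.3,0,0],"roll":0},{"linear":[0.4,0,0],"roll":0},{"linear":[0.2,0,0],"roll":0},{"linear":[0.1,0,0],"roll":0},{"linear":[0,0,0],"roll":0},{"linear":[0,0,0],"roll":0}]'
python3 -m jog '[{"linear":[0.1,0,0],"roll":0},{"linear":[0.1,0,0],"roll":0},{"linear":[0,0,0],"roll":0},{"linear":[0,0,0],"roll":0}]'
python3 -m jog '[{"linear":[0.1,0,0],"roll":0},{"linear":[0.1,0,0],"roll":0},{"linear":[0,0,0],"roll":0},{"linear":[0,0,0],"roll":0}]'
```

```text
time_s: 12.1
position: [0.5494, 0.2277, 0.1514]
tool_rot: [[0.967, -0.256, -0.0], [-0.256, -0.967, 0.0], [-0.0, 0.0, -1.0]]
ft_force: [0.0, 1.1, -2.3]
grip_width: 0.0525
gripper_force: 40.4
time_s: 12.43
position: [0.5575, 0.2256, 0.1514]
tool_rot: [[0.967, -0.256, -0.0], [-0.256, -0.967, 0.0], [-0.0, 0.0, -1.0]]
ft_force: [-0.3, -0.8, -2.0]
grip_width: 0.0516
gripper_force: 40.4
time_s: 12.77
position: [0.5654, 0.2234, 0.1513]
tool_rot: [[0.967, -0.256, -0.0], [-0.256, -0.967, -0.0], [-0.0, 0.0, -1.0]]
ft_force: [-0.4, -0.5, -2.0]
grip_width: 0.0519
gripper_force: 40.4
```

```bash
python3 -m jog '[{"linear":[0.1,0,0],"roll":0},{"linear":[0.1,0,0],"roll":0},{"linear":[0,0,0],"roll":0},{"linear":[0,0,0],"roll":0}]'
python3 -m jog '[{"linear":[0.03,0,0],"roll":0},{"linear":[0,0,0],"roll":0},{"linear":[0,0,0],"roll":0}]'
python3 -m jog '[{"linear":[0.03,0,0],"roll":0},{"linear":[0,0,0],"roll":0},{"linear":[0,0,0],"roll":0}]'
```

```text
time_s: 13.1
position: [0.5731, 0.2214, 0.1513]
tool_rot: [[0.967, -0.257, -0.0], [-0.257, -0.967, -0.0], [-0.0, 0.0, -1.0]]
ft_force: [-0.3, -0.3, -2.1]
grip_width: 0.0524
gripper_force: 40.4
time_s: 13.35
position: [0.5741, 0.2212, 0.1515]
tool_rot: [[0.967, -0.256, 0.0], [-0.256, -0.967, 0.0], [0.0, -0.0, -1.0]]
ft_force: [0.3, 0.1, -1.3]
grip_width: 0.0524
gripper_force: 40.4
time_s: 13.6
position: [0.5753, 0.2209, 0.1514]
tool_rot: [[0.967, -0.256, -0.0], [-0.256, -0.967, 0.0], [-0.0, -0.0, -1.0]]
ft_force: [0.1, 0.5, -1.1]
grip_width: 0.0521
gripper_force: 40.4
```

```bash
python3 -m jog '[{"linear":[0.02,0,0],"roll":0},{"linear":[0,0,0],"roll":0},{"linear":[0,0,0],"roll":0}]'|sed -n '2p;4p'
python3 -m jog '[{"linear":[0.015,0,0],"roll":0},{"linear":[0,0,0],"roll":0},{"linear":[0,0,0],"roll":0}]'|sed -n '2p;4p'
```

```text
position: [0.5761, 0.2207, 0.1514]
ft_force: [-0.0, 0.2, -2.3]
position: [0.5765, 0.2206, 0.1514]
ft_force: [-1.0, 0.1, -1.0]
```

```bash
python3 -m jog '[{"linear":[0.015,0,0],"roll":0},{"linear":[0,0,0],"roll":0},{"linear":[0,0,0],"roll":0}]'|sed -n '2p;4p'
```

```text
position: [0.5767, 0.2205, 0.1513]
ft_force: [-4.0, 0.6, -1.4]
```

```bash
python3 -m jog '[{"linear":[-0.03,0,0],"roll":0},{"linear":[0,0,0.05],"roll":0},{"linear":[0,0,0.05],"roll":0},{"linear":[0,0,0],"roll":0},{"linear":[0,0,0],"roll":0}]'|sed -n '2p;4p'
for i in 1; do python3 -m jog '[{"linear":[0,0,0.03],"roll":0},{"linear":[0,0,0],"roll":0},{"linear":[0,0,0],"roll":0}]'|sed -n '2p;4p'; done
python3 -m jog '[{"linear":[0,0,0.02],"roll":0},{"linear":[0,0,0],"roll":0},{"linear":[0,0,0],"roll":0}]'|sed -n '2p;4p'
```

```text
position: [0.5762, 0.2206, 0.1473]
ft_force: [0.6, -0.5, -2.3]
position: [0.576, 0.2207, 0.1462]
ft_force: [0.5, -0.2, -1.8]
position: [0.576, 0.2207, 0.1454]
ft_force: [0.0, -0.5, -2.3]
```

```bash
python3 -m jog '[{"linear":[0,0,0.025],"roll":0},{"linear":[0,0,0],"roll":0},{"linear":[0,0,0],"roll":0}]'|sed -n '2p;4p'
python3 -m jog '[{"linear":[0,0,0.025],"roll":0},{"linear":[0,0,0],"roll":0},{"linear":[0,0,0],"roll":0}]'|sed -n '2p;4p'
```

```text
position: [0.576, 0.2207, 0.1444]
ft_force: [0.2, -0.4, -1.1]
position: [0.576, 0.2207, 0.1433]
ft_force: [0.1, -0.1, -1.7]
```

```bash
python3 -m jog '[{"linear":[0,0,0.025],"roll":0},{"linear":[0,0,0],"roll":0},{"linear":[0,0,0],"roll":0}]'|sed -n '2p;4p'
python3 -m jog '[{"linear":[0,0,0.02],"roll":0},{"linear":[0,0,0],"roll":0},{"linear":[0,0,0],"roll":0}]'|sed -n '2p;4p'
python3 -m jog '[{"linear":[0,0,0],"roll":0},{"linear":[0,0,0],"roll":0}]'|sed -n '2p;4p'
```

```text
position: [0.576, 0.2207, 0.1423]
ft_force: [-0.3, 0.7, -1.9]
position: [0.5761, 0.2207, 0.1417]
ft_force: [-0.2, 0.5, -0.4]
position: [0.576, 0.2207, 0.1417]
ft_force: [0.2, -0.1, -0.6]
```

```bash
python3 -m jog '[{"linear":[0,0,0.015],"roll":0},{"linear":[0,0,0],"roll":0},{"linear":[0,0,0],"roll":0}]'|sed -n '2p;4p'
python3 -m jog '[{"linear":[0,0,0],"roll":0},{"linear":[0,0,0],"roll":0},{"linear":[0,0,0],"roll":0},{"linear":[0,0,0],"roll":0},{"linear":[0,0,0],"roll":0},{"linear":[0,0,0],"roll":0}]' 0.5 20
python3 - <<'E'
from rig import env, optics
import pickle
from h import *
s=env.observe();c=optics.calibration("wrist"); im=optics.get_image("wrist")[:,:,::-1].copy(); cv2.imwrite("pics/w10.png",im)
pickle.dump((c,s),open("w10.pkl","wb")); g=im.mean(2)
print(proj(c,(.574,.221,.182)),proj(c,(.574,.221,.218)))
for r in range(200,440,8): print(f"{r:3d} ","".join(" .:+*#"[min(5,int(v//40))] for v in g[r,200:450:3]))
E
```

```text
position: [0.5761, 0.2207, 0.1411]
ft_force: [0.0, 0.1, -0.6]
time_s: 17.18
position: [0.576, 0.2207, 0.1411]
tool_rot: [[0.967, -0.256, 0.0], [-0.256, -0.967, 0.0], [0.0, -0.0, -1.0]]
ft_force: [-0.7, 0.1, 0.2]
grip_width: 0.0641
gripper_force: 0.0
[322.22257565 333.16516536] [322.29609879 399.3883991 ]
200         .+++++++++++++++:::::::::::::::::::::::::#**::::+###############             
208         .++++++++++++++::::::::::::::::::::::::::::::::::###############             
216          :++++++++++++:::::::::::::::::::::::::::::::::::+#############*             
224          :++++++++++++::::::::::::::::::::::::::::::::::::#############:             
232          :+++++++++++++:::::::::::................::*::::*#############.             
240          .+++++++++++++:::::...........................+*##############              
248          .+++++++++++++++.........:::::::::::::::.........+###########*              
256           ++++++++++###:....::::::::::::::::::::::::::::....+#########*              
264           :+##########..:::::::::...::::::::::::....::::::::..########
[... 1119 characters left out ...]
       .::::::::..............:+****+:.                           
376                               ...........::.......***+                               
384                                   ..::::::::::::..                                   
392                                   .::::::::::::::.                                   
400                                   .::::::::::::::.                                   
408                                     .::::::::::.                                     
416                                                                                      
424                                                                                      
432
```

```bash
python3 -m jog '[{"linear":[0,0,-0.1],"roll":0},{"linear":[0,0,-0.3],"roll":0},{"linear":[0,0,-0.5],"roll":0},{"linear":[0,0,-0.5],"roll":0},{"linear":[0,0,-0.5],"roll":0},{"linear":[0,0,-0.5],"roll":0},{"linear":[-0.7,0,-0.3],"roll":0},{"linear":[-0.8,0,0],"roll":0},{"linear":[-0.4,0,0],"roll":0},{"linear":[0,0,0],"roll":0},{"linear":[0,0,0],"roll":0},{"linear":[0,0,0],"roll":0}]'
python3 - <<'E'
from rig import env, optics
from h import *
s=env.observe();c=optics.calibration("wrist"); im=optics.get_image("wrist")[:,:,::-1].copy(); cv2.imwrite("pics/w11.png",im)
g=im.mean(2); u=proj(c,(.574,.221,.182)); print(u); x0,y0=int(u[0]),int(u[1])
for r in range(max(0,y0-70),min(479,y0+80),3): print(f"{r:3d} ","".join(" .:-+=*%#@"[min(9,int(v//25))] for v in g[r,x0-80:x0+80:1]))
cs=optics.calibration("side"); im=optics.get_image("side")[:,:,::-1]; cv2.imwrite("pics/s11.png",im); g=im.mean(2)
print(proj(cs,(.574,.221,.17)),proj(cs,(.574,.221,.182)))
for r in range(148,215): print(r,"".join(" .:-+=*%#@"[min(9,int(v//25))] for v in g[r,235:315]))
E
```

```text
time_s: 18.23
position: [0.5033, 0.24, 0.2491]
tool_rot: [[0.967, -0.257, 0.001], [-0.257, -0.967, -0.0], [0.001, -0.0, -1.0]]
ft_force: [0.2, 0.2, 0.5]
grip_width: 0.0641
gripper_force: 0.0
[322.06482785 126.21312685]
 56  @@@@@@@@@@@@@@@@@@@@@@@@@@@@@@@@@@@@@@@@@@@@@@@@@@@@@@@#*=========*%###@@@@@#########@@###@@@@@@@@@@@@@@@@@@@@@@@@@@@@@@@@@@@@@@@@@@@@@@@@@@@@@@@@@@@@@@@#-     
 59  @@@@@@@@@@@@@@@@@@@@@@@@@@@@@@@@@@@@@@@@@@@@@@@@@@@@@@@@#*=========%###@@@@@@#######@@@@##@@@@@@@@@@@@@@@@@@@@@@@@@@@@@@@@@@@@@@@@@@@@@@@@@@@@@@@@@@@@@@@%:     
 62  #@@@@@@@@@@@@@@@@@@@@@@@@@@@@@@@@@@@@@@@@@@@@@@@@@@@@@@@*==========%###@@@@@@#######@@@@##@@@@@@@@@@@@@@@@@@@@@@@@@@@@@@@@@@@@@@@@@@@@@@@@@@@@@@@@@@@@@@@%:     
 65  #@@@@@@@@@@@@@@@@@@@@@@@@@@@@@@@@@@@@@@@@@@@@@@@@@@@@@@@*==========%###@@@@@@@######@@@@#%#@@@@@@@@@@@@@@@@@@@@@@@@@@@@@@@@@@@@@@@@@@@@@@@@@@@@@@@@@@@@@#=.     
 68  #@@@@@@@@@@@@@@@@@@@@@@@@@@@@@@@@@@@@@@@@@@@@@@@@@@@@@@@#*=========%###@@@@@@@######@@@@#%#@@@@@@@@@@@@@@@@@@@@@@@@@@@@@@@@@@@@@@@@@@@@@@@@@@@@@@@@@@@@@#-.     
 71  #@@@@@@@@@@@@@@@@@@@@@@@@@@@@@@@@@@@@@@@@@@@@@
[... 12469 characters left out ...]
@@@@@#####@@@@@@@%- 
207 ....   .:+=+-+***********=%###%*=++++++++***%####%*=@@@@@@@@@@@@@@@@@@@@@@@@@@=.
208 ....   .:=*+--=**********==%%###%********%######%*=%@@@@@@@@@@@@@@@@@@@@@@@@@@%-
209 ....    :+=+--=***********==%%##%%######%######%*==#@@@@@@@@@@@@@@@@@@@@@@@@@@@*
210 .....   .:----+*******####*+=%%##%%##%###%###%%*=+%@@@@@@@@@@@@@@@@@@@@@@@@@@@@#
211 ......  .:-----*******@@@@#=+=*%%%%######%%%%*=++*#@@@@@@@@@@@@@@@@@@@@@@@@@@@@#
212 .......  .-----=******#@@@@%*++==**%%%%%%**==++=*#@@@@@@@@@@@@@@@@@@@@@@@@@@@@@@
213 ........ .:----+=******#@@@@#*=++==========++=*##@@@@@@@@@@@@@@@@@@@@@@@@@@@@@@@
214 ..........:-----=*******@@@@@#%*=======+====*%#@@@@@@@@@@@@@@@@@@@@@@@@@@@@@@@@@
```

```bash
python3 -c "
from rig import env
print(env.close_job())"
```

```text
the job is handed in; nothing more can be done
None
```

I slid the 200 g mass onto the stem with its slot facing the column, lowered it over the 500 g mass's spigot, let go and backed the arm clear. I handed the job in at about 18 s. By the measured heights it is fully down, and the last camera check looked right. The hand-in gave no verdict.

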